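# Stow the dishwasher-tablet tubs in the child-safety box

## Robot

A 7-joint arm with a two-finger parallel gripper is mounted at the origin on the work surface. World frame = base frame: x ahead of the robot, y to its left, z up, the work surface at z = 0. Lengths are in m, angles in rad, forces in N, time in s.
With the tool pointing down it reaches from about 0.4 to 0.75 m from the base axis. Payload 19.5 kg.
Tool frame: the origin (TCP) lies at the very end of the fingers, on their centre line; the grasp point (between the pads) lies 19 mm behind it (r.grip_depth is the distance from the TCP to the grasp point, in m); z points along the fingers, y is the line along which they close (so a half turn about z gives the same grasp; the last joint's range is limited). The gripper opens to 85 mm and grips with 20 to 120 N. Pads are 22 mm wide; open, the fingers measure 114 mm over their backs; the gripper's body (76 mm by 85 mm) begins 54 mm behind the grasp point. The pads swing forward as they close: fully open they stand 13 mm farther back than shut.
Start: joints at [1.178, 0.707, -0.028, 1.485, 0.022, 0.951, -0.075], TCP at [0.198, -0.54, 0.231] pointing down, gripper open.
Joint ranges: [-2.71, 2.71], [-0.32, 2.16], [-1.57, 1.52], [0, 2.45], [-1.46, 4.6], [0, 2.02], [-2.83, 2.83]. Speed limits (rad/s): [1.89, 1.89, 2.57, 2.57, 3.01, 3.01, 3.01].

## Interface

Orientations are given as a unit quaternion [w, x, y, z].
In Python, from workcell import telemetry, vision, job_done, r gives the robot as it stands.
- The arm moves only by the tool carry_out, never from a script. Its argument "moves" is one flat list of numbers, 4 for each row, row after row: the shift along the world's x, y, z in mm, then the turn about the world's z in rad. A call has 1 to 10 rows; each row is the pose to reach, as a shift and turn from the pose commanded when the call began; what a row does not reach only later rows make up. A row lasts 1/8 s, in which the tool goes at most 62.5 mm and 10.7 degrees, less where a joint would pass 70% of its speed; a pose out of reach is approached as far as the arm can. A call with a gripper value outside its range is refused whole. "grip" is the finger opening in mm, from 0 to 85.4, set as the call begins (left out, the last holds). The fingers move at their own pace and stop on an object; "squeeze" is the grip in N (left out, the last holds). Time passes only in rows, so rows that repeat a pose let the fingers close. It gives the time, the measured TCP pose, the force, the opening and the grip force at its end, in the units of the state.
- telemetry.get_state(): the state, without advancing time (a new reading comes with each control period).
- vision.capture(name): name is "side" or "top" or "wrist"; returns a dict with "img" (480x640x3 uint8, red, green, blue), "range_z" (480x640 float32, m along the optical axis (not along the pixel's ray), 0 where there is no reading), "K" (3x3 intrinsics, pixels), "dist_coeffs" ([k1, k2, p1, p2, k3] as OpenCV has them; the pictures are not rectified), "R" (3x3) and "t" (3): a world point X has camera coordinates R X + t. Camera axes: x right, y down, z forward; pixel columns grow to the right and rows downward; lengths in m; the calibration is good to about 2 mm. A picture is of the moment at which its call begins.
- job_done(): hands the job in; it is judged then, once.
The state is a dict: "time_s": time; "joints": joint angles; "qvel": joint speeds; "effort": joint torques, N m; "ee_pos": TCP position; "ee_rot": TCP orientation; "force": force on the tool from outside, world axes, zero at the start; "ft_torque": the same for the moment, N m; "finger_gap": opening from 0.0 (shut) to 1.0 (fully open); "finger_force": force on a finger pad.
Only numpy, scipy, OpenCV 4.12 (cv2) and the standard library are available. Lean on these libraries where they do the work, as an engineer would, in place of code of your own. Each camera call takes 0.05 s, during which the arm holds its last target. There are 200 camera calls.

## Task

Press the lid of the blue-and-white child-safety box at its front edge until the touch latch lets go, and keep a hand on the lid as it springs all the way up so that it never flies open. Take the spice jar that was left inside and stand it in the wooden tray, stand every tub on the worktop upright inside the box, then swing the lid down and press it until it clicks and stays shut by itself, and swing the steel hasp over the staple until it lies flat on the lid. Do not tip the jar and leave the mug, the soap and the pepper mill alone.

Things in the scene. Friction and masses are not known exactly. Their poses are not given: they have to be found in the camera images.
- safebox: White open-topped box fixed to the worktop, outside 200 (x) x 260 (y) x 86 mm high, walls and floor 5 mm. Origin: centre of its underside, at worktop level. Its own -x side is the front, roughly facing the robot; the lid is hinged on top of the far (+x) wall, the hasp outside on top of the right-hand (-y) wall. Tubs stand anywhere on its floor, centres within 85 (x) and 115 (y) mm of the middle.
- lid (a joint): Lid angle, rad: 0 shut and latched; grows opening upward about the far edge; 1.65 fully open, just past upright, at a stop; -0.046 pressed in to its stop. Blue frame, smoky clear pane, 200 (x) x 258 (y) x 8 mm, 0.22 kg. A spring drives it open (1 N at the front edge when shut, 0.3 to 0.5 N above 0.5 rad) and keeps it open. Upward speed over 1.5 rad/s beyond 0.15 rad counts as flying open.
- lid_hinge (a point): Point on the lid's hinge axis (parallel to the box's y), middle of the far edge, at the underside of the lid, 86.5 mm above the worktop, box x = +100 mm. The shut lid reaches 200 mm from here towards the box's -x; its outer face is 8 mm above this point.
- lid_press (a point): Centre of the white press mark on the lid's outer (top) face, 14 mm from its front edge, 186 mm from the hinge. Moves with the lid. Under it hangs the latch follower, a small dark stalk 32 mm long, which juts towards the robot when the lid is open. Let go above about 0.6 rad, the lid rises the rest of the way by itself at under 1.4 rad/s.
- latch (a point): Top of the grey latch housing inside the front wall, 26 (x) x 50 (y) x 76 mm high, box x -95 to -69 mm. Push-push latch: press the lid's front edge in about 8 mm to its stop (2 to 5 N) and ease off: a latched lid is freed and springs up, over 2 rad/s if nothing holds it. Swung shut, pressed to that stop and let go, it goes to 0 and stays. Another press frees it again; prying does not.
- hasp (a joint): Hasp angle, rad: 0 lying flat on the shut lid with the staple through its slot, 1.57 standing up, up to 2.4 leaning outward (away from the box). The hinge is stiff: the hasp stays where it is left and needs about 0.5 N at its tip to swing. It starts open at 1.85 to 2.25.
- hasp_hinge (a point): Point on the hasp's hinge axis (parallel to the box's x), in the box's frame at x = -45, y = -136, z = 98 mm.
- hasp_tip (a point): Free end (red) of the hasp, 86 mm from its hinge axis. The hasp is a steel plate 30 mm wide and 4 mm thick; when shut it points along the box's +y over the lid, its top 100 mm above the worktop. The staple, a small wire loop on the lid 35 mm from the hasp's hinge, then stands 5 mm proud of it; press the hasp between 50 mm and its tip.
- spice_jar: Amber glass spice jar with a dark metal cap, 44 mm diameter, 60 mm high, about 0.12 kg, at first standing in the box. Origin: centre of its underside, z up.
- spice_tray: Low wooden tray fixed to the worktop, 130 x 130 mm, walls 18 mm high and 6 mm thick, floor 6 mm. Origin: centre of its underside.
- tub1: Round white tub of dishwasher tablets with a blue cap, 50 mm diameter, 50 mm high, about 0.12 kg, standing on the worktop. Origin: centre of its underside, z up. May be absent.
- tub2: Round white tub of dishwasher tablets with a green cap, 50 mm diameter, 50 mm high, about 0.12 kg, standing on the worktop. Origin: centre of its underside, z up. May be absent.
- tub3: Round white tub of dishwasher tablets with an orange cap, 50 mm diameter, 50 mm high, about 0.12 kg, standing on the worktop. Origin: centre of its underside, z up. May be absent.
- tub4: Round white tub of dishwasher tablets with a red cap, 50 mm diameter, 50 mm high, about 0.12 kg, standing on the worktop. Origin: centre of its underside, z up. May be absent.
- mug: Bystander: white mug, 78 mm diameter, 90 mm high. Origin: centre of its underside.
- soap: Bystander: green soap bottle, 60 mm diameter, 170 mm high. Origin: centre of its underside.
- pepper_mill: Bystander: dark wooden pepper mill, 52 mm diameter, 120 mm high. Origin: centre of its underside.
Mind the look-alikes: they are no part of the job. What is shaped like the tub2 but pink or purple is not meant. Leave any pink or purple look-alike of the tub1 alone.

How it is judged:
On the way, in this order (a step that is already met when the one before it is completed fails the run):
1. the lid has been let up fully open (value of joint lid above 1.45 rad), for 0.2 s.
2. the lid is shut and latched, the hand off it (value of joint lid between -0.03 and 0.02 rad and contact force between lid and the arm below 0.1 N and contact force between lid and the fingers below 0.1 N), for 0.4 s.
3. the hasp lies closed over the staple (value of joint hasp below 0.08 rad), for 0.2 s.
At the end, for the whole second after the job is handed in: Tubs upright (0.2 rad) on the box floor, centres within 85 x 115 mm of its centre; jar upright on the tray floor, within 50 mm of its centre in x and y; lid latched (-0.03 to 0.02 rad); hasp under 0.08 rad; all at rest (x of tub1 in the frame of safebox between -0.085 and 0.085 m and y of tub1 in the frame of safebox between -0.115 and 0.115 m and z of tub1 in the frame of safebox between 0 and 0.016 m and angle between each of tub1, tub2, tub3, tub4, spice_jar's own z axis and vertical below 0.2 rad and x of tub2 in the frame of safebox between -0.085 and 0.085 m and y of tub2 in the frame of safebox between -0.115 and 0.115 m and z of tub2 in the frame of safebox between 0 and 0.016 m and x of tub3 in the frame of safebox between -0.085 and 0.085 m and y of tub3 in the frame of safebox between -0.115 and 0.115 m and z of tub3 in the frame of safebox between 0 and 0.016 m and x of tub4 in the frame of safebox between -0.085 and 0.085 m and y of tub4 in the frame of safebox between -0.115 and 0.115 m and z of tub4 in the frame of safebox between 0 and 0.016 m and x of spice_jar in the frame of spice_tray between -0.05 and 0.05 m and y of spice_jar in the frame of spice_tray between -0.05 and 0.05 m and z of spice_jar in the frame of spice_tray between 0 and 0.016 m and value of joint lid between -0.03 and 0.02 rad and value of joint hasp below 0.08 rad and linear speed of each of tub1, tub2, tub3, tub4, spice_jar below 0.03 m/s); the robot touches nothing.
It fails at once if the lid flies open (faster than 1.5 rad/s upward beyond 0.15 rad) (velocity of joint lid above 1.5 rad/s and value of joint lid above 0.15 rad).
It fails at once if the spice jar is tipped over (angle between spice_jar's own z axis and vertical above 0.7 rad).
It fails at once if the mug is disturbed (distance of mug from where it was at the start of the episode above 0.03 m or angle between mug's own z axis and vertical above 0.5 rad).
It fails at once if the soap is disturbed (distance of soap from where it was at the start of the episode above 0.03 m or angle between soap's own z axis and vertical above 0.5 rad).
It fails at once if the pepper mill is disturbed (distance of pepper_mill from where it was at the start of the episode above 0.03 m or angle between pepper_mill's own z axis and vertical above 0.5 rad).
Of tub1, tub2, tub3, tub4 only 2 to 4 are there at a start; the rules pass over those that are not, and their reading is None.
At some moment in a run one of tub1, tub2, tub3, tub4 may be knocked a few centimetres aside while the robot is not near it.
It also fails if it takes over 210 s, if anything falls off the work surface, if the arm or the gripper's body presses on something with over 40 N, if the wrist force passes 120 N, or if a joint passes its speed limit or range.

## Working session

There is one attempt and no reset: what is moved stays moved. The work goes in short steps, Python scripts to look and compute and a tool call to move; the robot and the scene stay as the last step left them, time stands still between calls to the robot, and variables do not carry over. Pictures are saved under pics/ and viewed, at most 14 in all, crops included, and the job is handed in when it is done.

Besides the shell and the picture viewer there is one more tool, called after "Call:" as a command line: name --argument value ..., lists and objects as JSON in quotes. carry_out: Moves the arm, as the interface text tells. Its arguments: {"type":"object","properties":{"moves":{"type":"array","items":{"type":"number"}},"grip":{"type":"number"},"squeeze":{"type":"number"}},"required":["moves"]}

```bash
mkdir -p pics; ls
cat > h.py <<'E'
import numpy as np, cv2
from workcell import telemetry, vision, job_done, r
def cap(n,save=None):
    c=vision.capture(n)
    if save: cv2.imwrite('pics/'+save,c['img'][:,:,::-1])
    return c
def cloud(c):
    # world point per pixel from range_z
    h,w=c['range_z'].shape
    u,v=np.meshgrid(np.arange(w),np.arange(h))
    p=cv2.undistortPoints(np.stack([u,v],-1).reshape(-1,1,2).astype(np.float64),c['K'],np.array(c['dist_coeffs'])).reshape(h,w,2)
    z=c['range_z'].astype(float)
    X=np.dstack([p[...,0]*z,p[...,1]*z,z])
    return (X-np.array(c['t']))@np.array(c['R'])
def ray(c,u,v,zw):
    p=cv2.undistortPoints(np.array([[[u,v]]],float),c['K'],np.array(c['dist_coeffs'])).ravel()
    R=np.array(c['R']);o=-R.T@np.array(c['t']);d=R.T@np.array([p[0],p[1],1])
    return o+d*(zw-o[2])/d[2]
E
python3 - <<'E'
from h import *
for n in ['top','side','wrist']:
    c=cap(n,n+'0.png'); print(n,(-np.array(c['R']).T@np.array(c['t'])).round(3))
s=telemetry.get_state();print(s)
E
```

```text
pics
top [0.476 0.048 1.527]
side [0.282 1.228 1.036]
wrist [ 0.259 -0.518  0.373]
{'time_s': 0.15, 'joints': array([ 1.17833583,  0.70693357, -0.02760979,  1.48486635,  0.02199831,
        0.95089108, -0.07549793]), 'qvel': array([ 0.00132087, -0.0006476 , -0.0009557 , -0.00242773,  0.00079568,
       -0.00038482,  0.00081231]), 'effort': array([ 9.61757141e-04, -8.83300424e+01,  1.23557009e+00, -2.36188835e+01,
        1.71541778e-02,  5.37778105e-03,  6.30326639e-06]), 'ee_pos': array([ 0.19751293, -0.53981453,  0.23095606]), 'ee_rot': array([-3.89701269e-04,  9.84660767e-01,  1.74479268e-01, -8.08316303e-05]), 'force': array([-1.30236668,  0.65766943,  0.27234315]), 'ft_torque': array([0.00660692, 0.00878165, 0.00765958]), 'finger_force': 0.0, 'finger_gap': 0.9983540253269764}
```

View pics/top0.png

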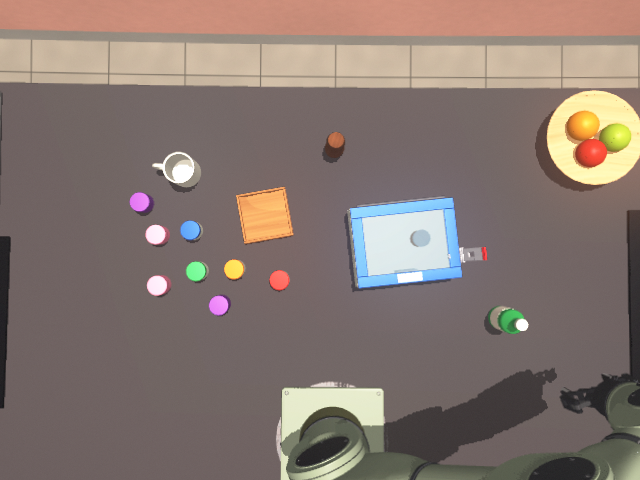

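View pics/side0.png

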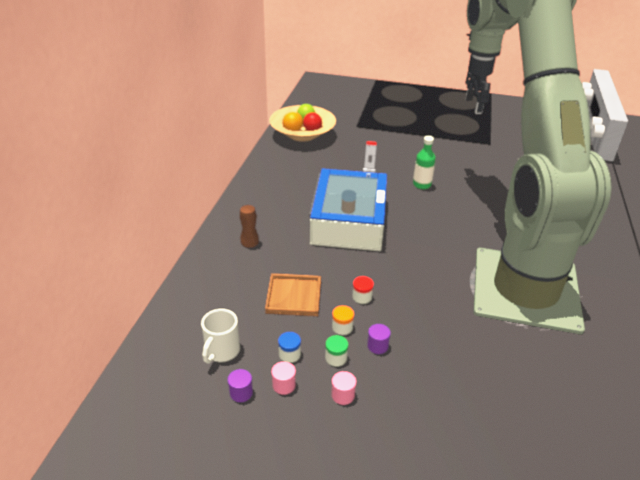

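The top view shows the box at about (405,243) with its press mark at (410,277), the hasp at (474,254) and the tray at (265,215). The tubs are blue (191,230), green (197,271), orange (234,269) and red (280,280). The mug, mill, soap and purple/pink look-alikes are to be avoided. The side view agrees.

```bash
cat >> h.py <<'E'
def comps(c,name,amin=25):
    hsv=cv2.cvtColor(c['img'],cv2.COLOR_RGB2HSV)
    H={'blue':(100,120),'green':(50,75),'orange':(12,22),'red':(0,4),'purple':(135,150)}[name]
    m=cv2.inRange(hsv,(H[0],150,60),(H[1],255,255))
    n,l,st,ce=cv2.connectedComponentsWithStats(m)
    return m,[(st[i,4],ce[i].round(1)) for i in range(1,n) if st[i,4]>=amin]
def tubs(c,z=0.05):
    for n in ['blue','green','orange','red','purple']:
        for a,p in comps(c,n)[1]: print(n,a,p,ray(c,*p,z).round(4))
E
python3 - <<'E'
from h import *
c=cap('top')
tubs(c)
hsv=cv2.cvtColor(c['img'],cv2.COLOR_RGB2HSV)
m=comps(c,'blue')[0]; m[:, :330]=0
cs=max(cv2.findContours(m,cv2.RETR_EXTERNAL,cv2.CHAIN_APPROX_NONE)[0],key=cv2.contourArea)
P=np.array([ray(c,*q[0],0.0945)[:2] for q in cs],np.float32)
rc=cv2.minAreaRect(P); print(rc, cv2.boxPoints(rc))
X=cloud(c)
for n,(u,v) in dict(press=(410,277),jar=(421,238),hasptip=(485,254),haspbase=(463,255),mill=(336,141),mug=(182,170),soap=(520,324),traymid=(265,215),pink1=(157,235),pink2=(158,286)).items(): print(n,X[v,u].round(3))
# tray
mo=cv2.inRange(hsv,(5,100,60),(18,255,255)); mo[:180]=0;mo[250:]=0;mo[:,:230]=0;mo[:,300:]=0
cs=max(cv2.findContours(mo,cv2.RETR_EXTERNAL,cv2.CHAIN_APPROX_NONE)[0],key=cv2.contourArea)
P=np.array([ray(c,*q[0],0.018)[:2] for q in cs],np.float32); print(cv2.minAreaRect(P))
mr=cv2.inRange(hsv,(0,150,60),(6,255,255));mr[:,:470]=0;mr[:240]=0;mr[270:]=0;mr[:,500:]=0
ys,xs=np.nonzero(mr);print('tip',xs.mean(),ys.mean(),X[int(ys.mean()),int(xs.mean())], len(xs))
E
```

```text
blue 134 [186.6 231.6] [0.5331 0.3767 0.05  ]
green 206 [509.3 317.4] [ 0.3224 -0.4455  0.05  ]
orange 655 [581.4 126. ] [ 0.8121 -0.6301  0.05  ]
orange 33 [283.5 193.4] [0.6334 0.1308 0.05  ]
orange 44 [265.4 191.5] [0.6378 0.1772 0.05  ]
orange 213 [245.2 202.8] [0.6083 0.2286 0.05  ]
orange 32 [285.8 209.3] [0.5925 0.1244 0.05  ]
orange 360 [265.4 230.9] [0.5366 0.176  0.05  ]
red 570 [592.1 151.7] [ 0.7461 -0.6567  0.05  ]
red 25 [485.1 252.8] [ 0.4855 -0.3856  0.05  ]
red 252 [278.  280.8] [0.4095 0.1423 0.05  ]
((0.4506085216999054, -0.29706674814224243), (0.0024705268442630768, 0.022215532138943672), 0.554124653339386) [[ 0.44926587 -0.28597146]
 [ 0.44948074 -0.30818594]
 [ 0.45195118 -0.30816203]
 [ 0.4517363  -0.28594756]]
press [ 0.424 -0.187  0.096]
jar [ 0.521 -0.215  0.092]
hasptip [ 0.482 -0.348  0.179]
haspbase [ 0.479 -0.315  0.105]
mill [ 0.757 -0.001  0.118]
mug [0.697 0.401 0.005]
soap [ 0.32  -0.431  0.167]
traymid [0.58  0.181 0.008]
pink1 [0.524 0.452 0.048]
pink2 [0.395 0.445 0.053]
((0.5797746181488037, 0.18208026885986328), (0.13205069303512573, 0.13129742443561554), 10.605634689331055)
tip 485.12 252.76 [ 0.48654274 -0.34862051  0.17520046] 25
```

```bash
cat >> h.py <<'E'
def tops(c,z0=0.042,z1=0.058,amin=60,box=(0.2,0.9,-0.3,0.6)):
    X=cloud(c);hsv=cv2.cvtColor(c['img'],cv2.COLOR_RGB2HSV)
    m=((X[...,2]>z0)&(X[...,2]<z1)&(X[...,0]>box[0])&(X[...,0]<box[1])&(X[...,1]>box[2])&(X[...,1]<box[3])).astype(np.uint8)
    n,l,st,ce=cv2.connectedComponentsWithStats(cv2.morphologyEx(m,cv2.MORPH_OPEN,np.ones((3,3))))
    for i in range(1,n):
        if st[i,4]<amin: continue
        s=l==i
        P=cv2.findContours(s.astype(np.uint8),cv2.RETR_EXTERNAL,cv2.CHAIN_APPROX_NONE)[0][0]
        (u,v),rad=cv2.minEnclosingCircle(P)
        print(st[i,4],ce[i].round(1),round(rad,1),'hsv',np.median(hsv[s],0),'mean',X[s].mean(0).round(4),'ray',ray(c,u,v,0.05).round(4))
E
python3 - <<'E'
from h import *
c=cap('top')
tops(c)
hsv=cv2.cvtColor(c['img'],cv2.COLOR_RGB2HSV); print(hsv[207,405],hsv[282,390],hsv[245,357])
m=cv2.inRange(hsv,(95,110,60),(125,255,255)); m[:, :330]=0
m=cv2.morphologyEx(m,cv2.MORPH_CLOSE,np.ones((7,7)))
cs=max(cv2.findContours(m,cv2.RETR_EXTERNAL,cv2.CHAIN_APPROX_NONE)[0],key=cv2.contourArea)
P=np.array([ray(c,*q[0],0.0945)[:2] for q in cs],np.float32)
rc=cv2.minAreaRect(P); print(rc, cv2.boxPoints(rc))
X=cloud(c);s=X[...,2];q=(s>0.088)&(s<0.1)&(X[...,1]>-0.34)&(X[...,1]<0)&(X[...,0]<.75)&(X[...,0]>.3)
print(cv2.minAreaRect(X[q][:,:2].astype(np.float32)))
E
```

```text
290 [139.1 201.4] 10.0 hsv [147. 122. 246.] mean [0.609  0.4981 0.0503] ray [0.6083 0.498  0.05  ]
281 [189.8 229.8] 9.8 hsv [106. 148. 253.] mean [0.5379 0.3686 0.0506] ray [0.5382 0.368  0.05  ]
315 [155.5 233.7] 10.5 hsv [158.  17. 255.] mean [0.5271 0.455  0.0506] ray [0.5263 0.4553 0.05  ]
269 [233.1 268.2] 9.7 hsv [ 25. 165. 255.] mean [0.4406 0.257  0.0501] ray [0.4397 0.2563 0.05  ]
294 [195.7 270.7] 9.9 hsv [ 67. 130. 251.] mean [0.4337 0.352  0.0499] ray [0.4339 0.3518 0.05  ]
274 [278.4 279.4] 9.7 hsv [  2. 155. 255.] mean [0.4131 0.1413 0.0499] ray [0.4128 0.1398 0.05  ]
317 [156.7 284.6] 10.4 hsv [158.  19. 255.] mean [0.3979 0.4493 0.0503] ray [0.3984 0.4495 0.05  ]
296 [218.5 304.6] 9.9 hsv [147. 113. 249.] mean [0.3483 0.2924 0.0505] ray [0.3483 0.2927 0.05  ]
[101 112 255] [104 127 254] [102 115 255]
((0.5091750621795654, -0.17575392127037048), (0.2007204294204712, 0.25807303190231323), 6.5497660636901855) [[ 0.39475116 -0.05900731]
 [ 0.42418858 -0.31539592]
 [ 0.62359893 -0.29250053]
 [ 0.5941615  -0.03611192]]
((0.5870510935783386, -0.1642359346151352), (0.365914523601532, 0.27188265323638916), 9.359456062316895)
```

Call:
carry_out --moves '[0, 0, 50, -0.1, 32, 50, 50, -0.236, 64, 100, 50, -0.236, 97, 152, 50, -0.236, 130, 203, 40, -0.236, 162, 254, 20, -0.236, 194, 304, -10, -0.236, 226, 354, -50, -0.236, 226, 354, -70, -0.236, 226, 354, -85, -0.236]' --grip 0 --squeeze 30

```text
time_s: 1.5
ee_pos: [0.4239, -0.1847, 0.145]
ee_rot: [-0.0, 0.998, 0.058, -0.001]
force: [0.6, -0.7, 0.8]
finger_gap: -0.001
finger_force: 0.0
```

Call:
carry_out --moves '[0, 0, -20, 0, 0, 0, -40, 0, 0, 0, -46, 0, 0, 0, -49, 0, 0, 0, -52, 0, 0, 0, -55, 0, 0, 0, -57, 0, 0, 0, -57, 0]'

```text
time_s: 2.5
ee_pos: [0.4237, -0.186, 0.0893]
ee_rot: [-0.0, 0.998, 0.057, 0.0]
force: [-0.1, 0.4, -0.2]
finger_gap: 0.002
finger_force: 0.4
```

Run:
```python
from h import *
c=cap('wrist','w1.png');X=cloud(c);print(telemetry.get_state()['force'])
```

```text
[ 0.88311132 -1.54559993  1.00456998]
```

View pics/w1.png

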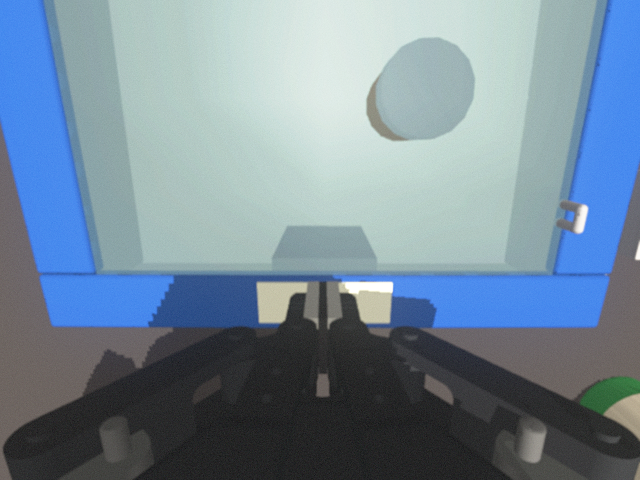

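The wrist view shows the fingertips on the white press mark at (325,300), and the jar seen through the pane at (425,88). I'll press to the stop, then let the lid up slowly under the fingertips.

Call:
carry_out --moves '[0, 0, -4, 0, 0, 0, -7, 0, 0, 0, -7, 0, 0, 0, -4, 0, 0, 0, 0, 0, 1, 0, 5, 0, 3, 0, 11, 0, 5, 1, 18, 0, 7, 1, 25, 0, 9, 1, 32, 0]'

```text
time_s: 3.8
ee_pos: [0.4328, -0.1849, 0.1218]
ee_rot: [-0.0, 0.998, 0.057, 0.0]
force: [-0.1, 0.8, 0.5]
finger_gap: -0.001
finger_force: 0.4
```

```bash
cat >> h.py <<'E'
def lidang(c):
    # lid front-bar height: blue points in the box columns
    X=cloud(c);hsv=cv2.cvtColor(c['img'],cv2.COLOR_RGB2HSV)
    m=cv2.inRange(hsv,(95,90,60),(125,255,255))>0
    d=X[m&(X[...,2]>0.07)]-np.array([.5092,-.1758,0])
    bx=d[:,0]*.9935+d[:,1]*.1141; by=-d[:,0]*.1141+d[:,1]*.9935
    k=(abs(by)<.14)&(bx<.16)&(bx>-.13)&(d[:,2]<.32)
    bx=bx[k]-.1;z=d[k,2]-.0865
    rr=np.hypot(bx,z); kk=rr>.15
    return np.median(np.arctan2(z[kk],-bx[kk])),kk.sum()
E
python3 - <<'E'
from h import *
print(lidang(cap('top')),lidang(cap('side','s1.png')),telemetry.get_state()['ee_pos'],telemetry.get_state()['force'])
E
```

```text
(np.float64(0.18894201793663196), np.int64(490)) (np.float64(0.19458901649415833), np.int64(342)) [ 0.43304215 -0.18499833  0.1219619 ] [ 0.66227403 -0.23643489  0.69646069]
```

Call:
carry_out --moves '[2, 0, 10, 0, 5, 1, 21, 0, 9, 1, 31, 0, 13, 2, 41, 0, 18, 2, 51, 0, 23, 3, 60, 0, 29, 3, 69, 0, 36, 4, 78, 0, 43, 5, 86, 0, 50, 6, 94, 0]'

```text
time_s: 5.15
ee_pos: [0.483, -0.1788, 0.2158]
ee_rot: [-0.0, 0.998, 0.057, -0.0]
force: [0.1, -0.7, 1.2]
finger_gap: -0.003
finger_force: 0.1
```

Run:
```python
from h import *
print(lidang(cap('top')),lidang(cap('side','s2.png')),telemetry.get_state()['ee_pos'],telemetry.get_state()['force'])
```

```text
(np.float64(0.7694306151990801), np.int64(483)) (np.float64(0.7758419171975872), np.int64(322)) [ 0.48343061 -0.17879261  0.21590267] [ 1.17282662 -0.05141315  0.0270887 ]
```

Call:
carry_out --moves '[-30, 0, 8, 0, -75, 0, 10, 0, -110, 0, 20, 0, -110, 0, 60, 0, -110, 0, 60, 0, -110, 0, 60, 0, -110, 0, 60, 0, -110, 0, 60, 0, -110, 0, 60, 0, -110, 0, 60, 0]' --grip 85

```text
time_s: 6.5
ee_pos: [0.3726, -0.1789, 0.2752]
ee_rot: [-0.0, 0.998, 0.057, -0.0]
force: [0.1, 0.2, 0.6]
finger_gap: 0.996
finger_force: 0.0
```

Run:
```python
from h import *
c=cap('top','t3.png');print(lidang(c),lidang(cap('side','s3.png')),telemetry.get_state()['ee_pos'])
w=cap('wrist','w3.png')
print('tubs');tops(c)
print('jar');tops(c,0.055,0.075,40); tops(w,.058,.075,300)
```

```text
(np.float64(1.660884601225186), np.int64(647)) (np.float64(1.6573367362741942), np.int64(300)) [ 0.3725743  -0.17896933  0.27524504]
tubs
292 [139.1 201.7] 10.0 hsv [146. 125. 243.] mean [0.6084 0.4981 0.0504] ray [0.6089 0.4976 0.05  ]
295 [189.9 229.6] 9.8 hsv [107. 151. 251.] mean [0.5383 0.3685 0.0501] ray [0.5383 0.3682 0.05  ]
303 [155.5 233.8] 10.4 hsv [159.  21. 255.] mean [0.5267 0.4551 0.0503] ray [0.5276 0.4559 0.05  ]
290 [233.4 268.6] 9.7 hsv [ 24. 168. 255.] mean [0.4396 0.2562 0.0502] ray [0.4397 0.2563 0.05  ]
302 [195.8 270.4] 9.9 hsv [ 67. 133. 249.] mean [0.4344 0.3515 0.05  ] ray [0.4342 0.3517 0.05  ]
291 [278.8 279.4] 9.7 hsv [  2. 158. 255.] mean [0.4131 0.1402 0.0499] ray [0.4128 0.1398 0.05  ]
317 [157.  284.9] 10.5 hsv [159.  23. 255.] mean [0.3972 0.4487 0.0502] ray [0.3981 0.4492 0.05  ]
298 [218.4 304.6] 9.9 hsv [147. 117. 247.] mean [0.3481 0.2929 0.0504] ray [0.3484 0.2926 0.05  ]
jar
232 [420.8 237.5] 8.7 hsv [ 10.   9. 189.] mean [ 0.5228 -0.2195  0.0641] ray [ 0.5231 -0.2217  0.05  ]
953 [205.  85.] 88.4 hsv [ 30.  39. 100.] mean [ 0.482  -0.0543  0.0667] ray [ 0.4828 -0.0481  0.05  ]
362 [474.4  26. ] 27.0 hsv [30. 38. 85.] mean [ 0.5619 -0.2968  0.0665] ray [ 0.5675 -0.3024  0.05  ]
1809 [386.2  66.2] 25.7 hsv [ 30.  14. 115.] mean [ 0.5195 -0.2224  0.0646] ray [ 0.5231 -0.2242  0.05  ]
```

View pics/s3.png

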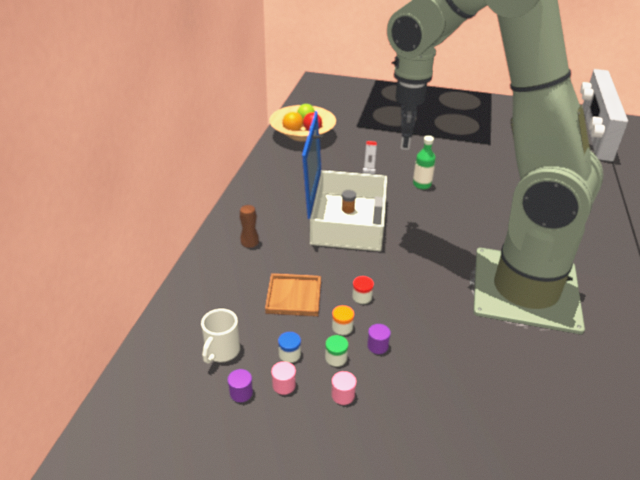

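The lid stands fully open at 1.65, the jar is upright in the box at (348,200), and nothing else has moved. I'm going to the jar with the tool turned so the wrist camera clears the lid.

Call:
carry_out --moves '[0, 0, 0, 0.18, 10, 0, 0, 0.36, 30, -10, 0, 0.54, 50, -20, 0, 0.72, 80, -30, 0, 0.9, 110, -40, -20, 1.08, 150, -41, -50, 1.26, 150, -41, -75, 1.44, 150, -41, -100, 1.571, 150, -41, -130, 1.571]'

```text
time_s: 7.9
ee_pos: [0.5226, -0.2201, 0.1444]
ee_rot: [0.0, 0.665, 0.747, 0.0]
force: [1.3, -0.6, 0.4]
finger_gap: 0.997
finger_force: 0.0
```

Run:
```python
from h import *
s=telemetry.get_state();print(s['ee_pos'],s['joints'].round(2),s['ee_rot'])
w=cap('wrist','w4.png')
tops(w,.058,.075,300)
```

```text
[ 0.52262473 -0.22013419  0.14443438] [ 0.5   0.82 -0.32  1.62  0.34  0.76  0.15] [4.96036337e-05 6.64623203e-01 7.47178669e-01 1.81591248e-04]
1861 [146.6  71.4] 72.9 hsv [28. 40. 87.] mean [ 0.4059 -0.123   0.0666] ray [ 0.3979 -0.12    0.05  ]
2978 [461.5 141.5] 147.9 hsv [28. 39. 83.] mean [ 0.5995 -0.1429  0.0667] ray [ 0.608  -0.1421  0.05  ]
719 [199.6 182.6] 40.3 hsv [26. 27. 54.] mean [ 0.4389 -0.1844  0.0666] ray [ 0.4311 -0.1876  0.05  ]
3118 [319.7 252.2] 32.0 hsv [34. 23. 77.] mean [ 0.5203 -0.2219  0.0648] ray [ 0.5206 -0.2264  0.05  ]
873 [169.3 268.7] 43.4 hsv [28. 40. 98.] mean [ 0.4197 -0.2452  0.0666] ray [ 0.4102 -0.253   0.05  ]
1352 [380.8 356.9] 53.8 hsv [28. 40. 95.] mean [ 0.5738 -0.2954  0.0668] ray [ 0.5789 -0.3062  0.05  ]
```

View pics/w4.png

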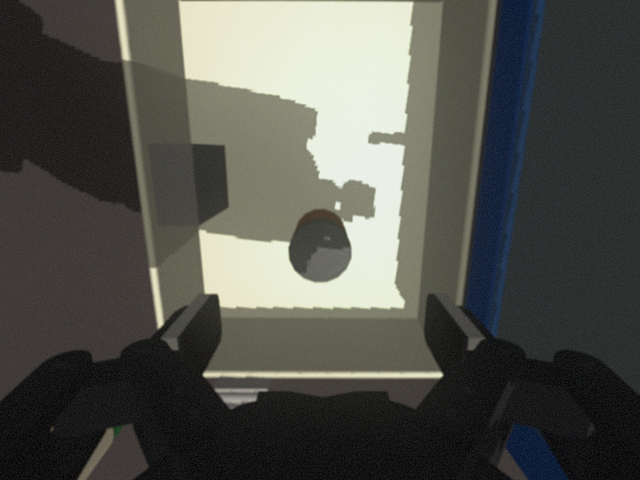

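The jar sits centred between the open fingers at (320,250). I'll go down and grip it.

Call:
carry_out --moves '[-1, -1, -45, 0, -1, -1, -85, 0, -1, -1, -110, 0, -1, -1, -120, 0, -1, -1, -120, 0]'

```text
time_s: 8.57
ee_pos: [0.5218, -0.221, 0.0256]
ee_rot: [-0.0, 0.665, 0.747, -0.0]
force: [0.4, -0.2, 0.6]
finger_gap: 0.993
finger_force: 0.0
```

Call:
carry_out --moves '[0, 0, 0, 0, 0, 0, 0, 0, 0, 0, 0, 0, 0, 0, 0, 0, 0, 0, 0, 0, 0, 0, 0, 0]' --grip 30 --squeeze 40

```text
time_s: 9.32
ee_pos: [0.5219, -0.2212, 0.0261]
ee_rot: [0.0, 0.665, 0.747, 0.0]
force: [-2.0, 0.5, 9.3]
finger_gap: 0.51
finger_force: 39.5
```

Call:
carry_out --moves '[0, 0, 15, 0, 0, 0, 45, 0, 0, 0, 90, 0, -15, 10, 130, 0, -20, 50, 150, 0, -20, 100, 150, 0, -20, 150, 150, 0, -20, 200, 150, 0, -20, 250, 150, 0, 0, 295, 150, 0]'

```text
time_s: 10.58
ee_pos: [0.5211, 0.0758, 0.1765]
ee_rot: [0.0, 0.665, 0.747, 0.0]
force: [1.0, -0.7, -0.8]
finger_gap: 0.506
finger_force: 41.1
```

Call:
carry_out --moves '[15, 40, 0, 0, 35, 80, -20, 0, 58, 108, -60, 0, 58, 108, -100, 0, 58, 108, -130, 0, 58, 108, -142, 0, 58, 108, -147, 0, 58, 108, -147, 0, 58, 108, -147, 0]'

```text
time_s: 11.7
ee_pos: [0.58, 0.1821, 0.0293]
ee_rot: [0.0, 0.665, 0.747, 0.001]
force: [0.9, 0.2, -1.8]
finger_gap: 0.501
finger_force: 41.2
```

Call:
carry_out --moves '[0, 0, -1, 0, 0, 0, -2, 0, 0, 0, -2, 0]'

```text
time_s: 12.08
ee_pos: [0.5798, 0.1821, 0.0271]
ee_rot: [0.0, 0.665, 0.747, 0.0]
force: [-2.9, -0.8, 12.9]
finger_gap: 0.508
finger_force: 42.5
```

Call:
carry_out --moves '[0, 0, 0, 0, 0, 0, 0, 0, 0, 0, 0, 0, 0, 0, 0, 0, 0, 0, 30, 0, 0, 0, 80, 0, 0, 0, 120, 0, -20, 0, 140, 0, -40, -10, 140, 0]' --grip 75

```text
time_s: 13.2
ee_pos: [0.5394, 0.1727, 0.1676]
ee_rot: [0.0, 0.665, 0.747, 0.001]
force: [0.4, -0.0, -1.0]
finger_gap: 0.877
finger_force: 0.0
```

Run:
```python
from h import *
c=cap('wrist','w5.png');print(telemetry.get_state()['ee_pos']); tops(c,.058,.075,300)
cv2.imwrite('pics/top5.png',cap('top')['img'][:,:,::-1])
```

```text
[0.53721477 0.17089961 0.16706147]
2688 [377.4 236.3] 29.9 hsv [ 11.  29. 233.] mean [0.5786 0.1813 0.0657] ray [0.5817 0.1781 0.05  ]
```

View pics/top5.png

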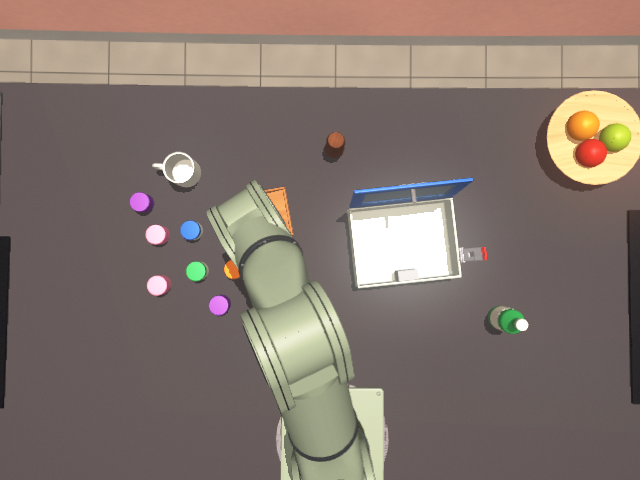

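The top view shows the arm over the tray, the box empty and the tubs unmoved; the wrist range puts the jar upright in the tray. Red tub next.

Call:
carry_out --moves '[-40, -10, 0, 0, -85, -20, 0, 0, -125, -31, 0, 0, -125, -31, 0, 0, -125, -31, 0, 0]' --grip 85

```text
time_s: 13.92
ee_pos: [0.4156, 0.1415, 0.1663]
ee_rot: [0.0, 0.665, 0.747, 0.0]
force: [0.7, 0.7, -1.2]
finger_gap: 0.997
finger_force: 0.0
```

```bash
cat >> h.py <<'E'
def look():
    w=cap('wrist');s=telemetry.get_state();print(s['ee_pos'].round(4),s['force'].round(1));tops(w,.042,.062,600,(.2,.9,-.4,.6))
E
python3 -c "
from h import *
look()"
```

```text
[0.4156 0.1414 0.1661] [-0.3  0.5  0.4]
3111 [247.   21.7] 38.7 hsv [148. 101. 254.] mean [0.3475 0.2836 0.0496] ray [0.3461 0.2881 0.05  ]
4242 [372.9  83.7] 38.5 hsv [ 29. 110. 255.] mean [0.4373 0.2549 0.0498] ray [0.4373 0.2548 0.05  ]
731 [521.2 205.7] 28.5 hsv [  8. 111. 131.] mean [0.5615 0.1834 0.0523] ray [0.5724 0.1822 0.05  ]
3060 [316.8 238.1] 31.6 hsv [  3. 135. 255.] mean [0.4107 0.1398 0.0498] ray [0.4106 0.1399 0.05  ]
```

Call:
carry_out --moves '[-4, -1, -50, 0, -4, -1, -100, 0, -4, -1, -135, 0, -4, -1, -146, 0, -4, -1, -146, 0]'

```text
time_s: 14.6
ee_pos: [0.4109, 0.1401, 0.0203]
ee_rot: [-0.0, 0.665, 0.747, -0.0]
force: [0.4, -0.0, 0.9]
finger_gap: 0.993
finger_force: 0.0
```

Call:
carry_out --moves '[0, 0, 0, 0, 0, 0, 0, 0, 0, 0, 0, 0, 0, 0, 0, 0, 0, 0, 20, 0, 0, 0, 60, 0, 0, 0, 110, 0, 0, -20, 150, 0, 10, -70, 150, 0]' --grip 35

```text
time_s: 15.72
ee_pos: [0.4215, 0.0707, 0.1732]
ee_rot: [0.001, 0.664, 0.748, 0.002]
force: [1.8, -0.9, -1.2]
finger_gap: 0.57
finger_force: 42.5
```

Call:
carry_out --moves '[10, -50, 0, 0, 30, -100, 0, 0, 50, -155, 0, 0, 70, -210, 0, 0, 85, -265, 0, 0, 96, -318, 0, 0, 96, -318, -40, 0, 96, -318, -90, 0, 96, -318, -130, 0, 96, -318, -142, 0]'

```text
time_s: 16.98
ee_pos: [0.5158, -0.2477, 0.0271]
ee_rot: [-0.001, 0.665, 0.747, -0.0]
force: [-0.3, -0.3, -1.2]
finger_gap: 0.57
finger_force: 42.5
```

Call:
carry_out --moves '[0, 0, 0, 0, 0, 0, -2, 0, 0, 0, -2, 0]'

```text
time_s: 17.35
ee_pos: [0.517, -0.2482, 0.0272]
ee_rot: [0.001, 0.665, 0.747, 0.0]
force: [0.4, 0.5, -0.9]
finger_gap: 0.573
finger_force: 42.5
```

Call:
carry_out --moves '[0, 0, -1, 0, 0, 0, -2, 0, 0, 0, -2, 0]'

```text
time_s: 17.73
ee_pos: [0.517, -0.2482, 0.0263]
ee_rot: [0.001, 0.665, 0.747, -0.0]
force: [-7.6, 3.3, 36.0]
finger_gap: 0.572
finger_force: 46.3
```

Call:
carry_out --moves '[0, 0, 0, 0, 0, 0, 0, 0, 0, 0, 0, 0, 0, 0, 40, 0, 0, 0, 90, 0, -5, 30, 135, 0, -15, 90, 140, 0, -25, 150, 140, 0, -35, 210, 140, 0, -45, 270, 140, 0]' --grip 72

```text
time_s: 18.98
ee_pos: [0.4711, 0.0238, 0.1644]
ee_rot: [0.0, 0.665, 0.746, 0.0]
force: [0.2, 1.2, 0.2]
finger_gap: 0.846
finger_force: 0.0
```

Call:
carry_out --moves '[-10, 55, 0, 0, -20, 115, 0, 0, -30, 175, 0, 0, -34, 234, 0, 0, -34, 234, 0, 0, -34, 234, 0, 0]' --grip 85

```text
time_s: 19.73
ee_pos: [0.4376, 0.2556, 0.1642]
ee_rot: [0.0, 0.665, 0.747, -0.0]
force: [0.8, -0.9, -0.2]
finger_gap: 0.997
finger_force: 0.0
```

```bash
python3 -c "
from h import *
look()"
```

```text
[0.4378 0.2551 0.1642] [ 0.5 -0.6  0.1]
4279 [480.1  99. ] 39.6 hsv [ 99. 124. 255.] mean [0.5351 0.3676 0.0496] ray [0.5348 0.3677 0.05  ]
4144 [331.4 104.6] 37.7 hsv [ 74.  56. 255.] mean [0.432  0.3516 0.0499] ray [0.432  0.3518 0.05  ]
3630 [207. 175.] 35.4 hsv [143. 130. 169.] mean [0.3466 0.2929 0.0498] ray [0.3474 0.2938 0.05  ]
3123 [323.5 236.7] 31.9 hsv [ 29. 113. 255.] mean [0.4375 0.2561 0.0498] ray [0.4375 0.2561 0.05  ]
```

Call:
carry_out --moves '[0, 1, -50, 0, 0, 1, -100, 0, 0, 1, -134, 0, 0, 1, -144, 0, 0, 1, -144, 0]'

```text
time_s: 20.4
ee_pos: [0.4379, 0.2566, 0.0207]
ee_rot: [0.0, 0.666, 0.746, -0.0]
force: [0.6, 0.3, 1.2]
finger_gap: 0.993
finger_force: 0.0
```

Call:
carry_out --moves '[0, 0, 0, 0, 0, 0, 0, 0, 0, 0, 0, 0, 0, 0, 0, 0, 0, 0, 20, 0, 0, 0, 60, 0, 0, 0, 110, 0, 0, -20, 150, 0, 10, -70, 150, 0]' --grip 35

```text
time_s: 21.52
ee_pos: [0.4482, 0.1882, 0.1732]
ee_rot: [0.001, 0.664, 0.748, 0.003]
force: [0.8, -1.2, -1.5]
finger_gap: 0.571
finger_force: 42.2
```

Call:
carry_out --moves '[0, -60, 0, 0, 0, -120, 0, 0, 20, -180, 0, 0, 40, -240, 0, 0, 55, -300, 0, 0, 63, -350, 0, 0, 63, -380, 0, 0, 63, -380, -50, 0, 63, -380, -100, 0, 63, -380, -135, 0]'

```text
time_s: 22.78
ee_pos: [0.5101, -0.193, 0.0339]
ee_rot: [-0.0, 0.665, 0.747, -0.0]
force: [0.8, -0.0, -0.6]
finger_gap: 0.571
finger_force: 42.3
```

Call:
carry_out --moves '[0, 0, -5, 0, 0, 0, -8, 0, 0, 0, -8, 0]'

```text
time_s: 23.15
ee_pos: [0.5111, -0.1932, 0.0285]
ee_rot: [0.001, 0.665, 0.747, 0.0]
force: [-0.5, -0.8, -0.3]
finger_gap: 0.572
finger_force: 42.3
```

Call:
carry_out --moves '[0, 0, -1, 0, 0, 0, -1, 0]'

```text
time_s: 23.4
ee_pos: [0.5107, -0.1931, 0.0267]
ee_rot: [0.0, 0.665, 0.747, 0.0]
force: [-0.4, 0.1, -0.8]
finger_gap: 0.572
finger_force: 42.3
```

Call:
carry_out --moves '[0, 0, 0, 0, 0, 0, 0, 0, 0, 0, 0, 0, 0, 0, 40, 0, 0, 0, 90, 0, -5, 30, 135, 0, -15, 90, 140, 0, -25, 150, 140, 0, -35, 210, 140, 0, -45, 270, 140, 0]' --grip 72

```text
time_s: 24.65
ee_pos: [0.4651, 0.0788, 0.1664]
ee_rot: [0.0, 0.665, 0.746, 0.0]
force: [1.3, 0.7, 0.2]
finger_gap: 0.84
finger_force: 0.0
```

Call:
carry_out --moves '[-10, 60, 0, 0, -20, 120, 0, 0, -30, 180, 0, 0, -33, 240, 0, 0, -33, 275, 0, 0, -33, 275, 0, 0, -33, 275, 0, 0]' --grip 85

```text
time_s: 25.52
ee_pos: [0.4327, 0.3513, 0.1662]
ee_rot: [0.0, 0.665, 0.746, -0.0]
force: [-0.1, -1.1, -0.8]
finger_gap: 0.996
finger_force: 0.0
```

```bash
python3 -c "
from h import *
look()"
```

```text
[0.4329 0.3511 0.1663] [ 1.3 -0.6  0.4]
4608 [594.5  62.8] 42.9 hsv [149. 100. 254.] mean [0.6054 0.4966 0.0494] ray [0.6048 0.4966 0.05  ]
4149 [287.2  96.9] 38.1 hsv [  0.   0. 255.] mean [0.3957 0.4491 0.0499] ray [0.3956 0.4491 0.05  ]
4086 [467.4 110.5] 38.4 hsv [  0.   0. 255.] mean [0.5238 0.455  0.0496] ray [0.5237 0.4551 0.05  ]
1672 [617.5 222.5] 45.3 hsv [ 24.  36. 206.] mean [0.6568 0.389  0.052 ] ray [0.6724 0.3887 0.05  ]
3140 [457.  229.4] 33.2 hsv [ 96.  97. 255.] mean [0.535  0.3689 0.0496] ray [0.5347 0.3691 0.05  ]
3091 [322.6 235.1] 31.7 hsv [ 72.  74. 255.] mean [0.4319 0.3524 0.0498] ray [0.4319 0.3525 0.05  ]
2058 [212.4 286. ] 30.9 hsv [143. 128. 177.] mean [0.3479 0.2998 0.0493] ray [0.3466 0.2955 0.05  ]
```

Call:
carry_out --moves '[0, 1, -50, 0, 0, 1, -100, 0, 0, 1, -136, 0, 0, 1, -146, 0, 0, 1, -146, 0]'

```text
time_s: 26.2
ee_pos: [0.433, 0.3528, 0.0209]
ee_rot: [0.0, 0.666, 0.746, 0.0]
force: [0.3, -0.2, 0.1]
finger_gap: 1.0
finger_force: 0.0
```

Call:
carry_out --moves '[0, 0, 0, 0, 0, 0, 0, 0, 0, 0, 0, 0, 0, 0, 0, 0, 0, 0, 20, 0, 0, 0, 60, 0, 0, 0, 110, 0, 0, -20, 150, 0, 10, -70, 150, 0]' --grip 35

```text
time_s: 27.32
ee_pos: [0.4429, 0.2844, 0.1732]
ee_rot: [0.0, 0.664, 0.748, 0.003]
force: [1.8, -1.0, -3.0]
finger_gap: 0.575
finger_force: 42.3
```

Call:
carry_out --moves '[0, -60, 0, 0, 0, -120, 0, 0, 10, -180, 0, 0, 25, -240, 0, 0, 40, -300, 0, 0, 55, -360, 0, 0, 62, -422, 0, 0, 62, -422, -40, 0, 62, -422, -90, 0, 62, -422, -130, 0]'

```text
time_s: 28.58
ee_pos: [0.5044, -0.1391, 0.0391]
ee_rot: [-0.0, 0.665, 0.746, 0.0]
force: [0.1, 0.4, -2.4]
finger_gap: 0.572
finger_force: 42.4
```

Call:
carry_out --moves '[0, 0, -9, 0, 0, 0, -13, 0, 0, 0, -13, 0, 0, 0, -13, 0]'

```text
time_s: 29.08
ee_pos: [0.5051, -0.1392, 0.0283]
ee_rot: [0.001, 0.665, 0.747, 0.0]
force: [-0.8, 0.8, -1.2]
finger_gap: 0.573
finger_force: 42.3
```

Next I release green and go to blue at (0.537, 0.369).

Call:
carry_out --moves '[0, 0, -1, 0, 0, 0, -1, 0]'

```text
time_s: 29.32
ee_pos: [0.5047, -0.1391, 0.0265]
ee_rot: [0.0, 0.665, 0.747, 0.0]
force: [-0.6, -1.0, 2.8]
finger_gap: 0.57
finger_force: 42.5
```

Call:
carry_out --moves '[0, 0, 0, 0, 0, 0, 0, 0, 0, 0, 0, 0, 0, 0, 40, 0, 0, 0, 90, 0, -5, 30, 135, 0, -15, 90, 150, 0, -20, 150, 160, 0, -20, 210, 160, 0, -15, 270, 160, 0]' --grip 72

```text
time_s: 30.58
ee_pos: [0.4893, 0.1329, 0.1866]
ee_rot: [0.0, 0.665, 0.747, 0.0]
force: [1.0, -0.1, -1.3]
finger_gap: 0.839
finger_force: 0.0
```

Call:
carry_out --moves '[15, 60, 0, 0, 30, 120, 0, 0, 40, 180, 0, 0, 46, 239, 0, 0, 46, 239, 0, 0, 46, 239, -20, 0, 46, 239, -20, 0]' --grip 85

```text
time_s: 31.45
ee_pos: [0.5352, 0.3691, 0.1653]
ee_rot: [-0.0, 0.665, 0.746, -0.001]
force: [-0.0, -0.6, 0.0]
finger_gap: 0.995
finger_force: 0.0
```

```bash
python3 -c "
from h import *
look()
tops(cap('top'))"
```

```text
[0.5356 0.3694 0.1663] [-1.  -0.9  0.7]
4509 [448.5  69.8] 40.8 hsv [149.  81. 255.] mean [0.607  0.497  0.0497] ray [0.6069 0.4969 0.05  ]
4199 [143.6 106.4] 39.8 hsv [158.   5. 255.] mean [0.3973 0.4492 0.0496] ray [0.3975 0.4492 0.05  ]
3980 [323.6 118.6] 36.7 hsv [  0.   0. 255.] mean [0.5252 0.4553 0.0499] ray [0.525  0.4554 0.05  ]
1117 [491.  216.7] 48.9 hsv [ 24.  35. 196.] mean [0.6592 0.3999 0.0524] ray [0.6775 0.3953 0.05  ]
1804 [558.2 245. ] 48.3 hsv [ 24.  36. 201.] mean [0.7168 0.3841 0.0525] ray [0.7036 0.3873 0.05  ]
3102 [325.6 237.4] 31.9 hsv [100. 121. 255.] mean [0.5367 0.3688 0.0498] ray [0.5365 0.369  0.05  ]
2847 [ 87.7 298.3] 32.3 hsv [143. 135. 156.] mean [0.3479 0.2947 0.0494] ray [0.3482 0.2949 0.05  ]
102 [194.3 226.8] 8.6 hsv [107. 148. 250.] mean [0.5455 0.3573 0.0502] ray [0.545  0.3607 0.05  ]
167 [431.2 237.3] 10.0 hsv [  3. 127. 255.] mean [ 0.5238 -0.2477  0.0536] ray [ 0.5197 -0.2485  0.05  ]
154 [407.8 242.7] 9.9 hsv [ 24. 126. 255.] mean [ 0.5095 -0.1881  0.0533] ray [ 0.5129 -0.1923  0.05  ]
102 [388.5 245.7] 8.4 hsv [ 67.  86. 253.] mean [ 0.5015 -0.1389  0.0534] ray [ 0.5032 -0.1369  0.05  ]
```

Call:
carry_out --moves '[1, 0, -50, 0, 1, 0, -100, 0, 1, 0, -136, 0, 1, 0, -146, 0, 1, 0, -146, 0]'

```text
time_s: 32.17
ee_pos: [0.537, 0.3702, 0.0213]
ee_rot: [0.0, 0.665, 0.746, 0.0]
force: [-0.3, -0.0, 1.4]
finger_gap: 0.99
finger_force: 0.0
```

Call:
carry_out --moves '[0, 0, 0, 0, 0, 0, 0, 0, 0, 0, 0, 0, 0, 0, 0, 0, 0, 0, 20, 0, 0, 0, 60, 0, 0, 0, 110, 0, -10, -20, 160, 0, -30, -70, 170, 0]' --grip 35

```text
time_s: 33.3
ee_pos: [0.5067, 0.3013, 0.1941]
ee_rot: [0.0, 0.665, 0.747, 0.003]
force: [1.2, -0.7, -2.4]
finger_gap: 0.572
finger_force: 41.8
```

Call:
carry_out --moves '[-8, -60, 0, 0, -15, -120, 0, 0, -15, -180, 0, 0, -15, -240, 0, 0, -10, -300, 0, 0, -8, -350, 0, 0, -8, -386, -10, 0, -8, -386, -60, 0, -8, -386, -110, 0, -8, -386, -150, 0]'

```text
time_s: 34.55
ee_pos: [0.4988, -0.0861, 0.0398]
ee_rot: [0.0, 0.665, 0.747, 0.0]
force: [1.2, 0.1, -1.4]
finger_gap: 0.572
finger_force: 41.8
```

Call:
carry_out --moves '[0, 0, -9, 0, 0, 0, -13, 0, 0, 0, -13, 0, 0, 0, -13, 0]'

```text
time_s: 35.05
ee_pos: [0.4991, -0.0861, 0.0283]
ee_rot: [0.001, 0.665, 0.746, 0.0]
force: [-0.4, 0.1, -0.9]
finger_gap: 0.571
finger_force: 41.8
```

Call:
carry_out --moves '[0, 0, -1, 0, 0, 0, -1, 0]'

```text
time_s: 35.3
ee_pos: [0.4988, -0.0861, 0.0266]
ee_rot: [0.0, 0.665, 0.747, 0.0]
force: [-0.4, -0.7, 6.4]
finger_gap: 0.573
finger_force: 42.5
```

Call:
carry_out --moves '[0, 0, 0, 0, 0, 0, 0, 0, 0, 0, 0, 0, 0, 0, 40, 0, 0, 0, 90, 0, 0, 0, 140, 0, -20, 0, 190, -0.18, -40, -20, 240, -0.36, -40, -40, 290, -0.54, -40, -60, 320, -0.72]' --grip 72

```text
time_s: 36.55
ee_pos: [0.4585, -0.1465, 0.3487]
ee_rot: [0.001, 0.887, 0.462, 0.001]
force: [0.2, 0.4, -0.7]
finger_gap: 0.844
finger_force: 0.0
```

Run:
```python
from h import *
w=cap('side','s6.png');print(telemetry.get_state()['ee_pos'],lidang(w));w=cap('wrist','w6.png');tops(w,.045,.066,200,(.38,.66,-.35,0.02))
```

```text
[ 0.45903356 -0.14913481  0.35112005] (np.float64(1.6575793400731536), np.int64(304))
708 [412.4 132. ] 89.3 hsv [32. 36. 91.] mean [ 0.5998 -0.1454  0.0557] ray [ 0.6014 -0.1461  0.05  ]
1311 [318.7 144.2] 20.8 hsv [108. 132. 196.] mean [ 0.498  -0.0886  0.0549] ray [ 0.4979 -0.0885  0.05  ]
1216 [346.7 176.1] 19.9 hsv [ 63. 112. 208.] mean [ 0.504  -0.1407  0.0549] ray [ 0.504 -0.141  0.05 ]
264 [270.5 204.3] 40.0 hsv [30. 38. 97.] mean [ 0.4044 -0.1131  0.0556] ray [ 0.4035 -0.1135  0.05  ]
1162 [374.  207.6] 19.4 hsv [ 15. 156. 236.] mean [ 0.5099 -0.1943  0.0548] ray [ 0.5101 -0.1957  0.05  ]
2069 [415.6 261.4] 73.5 hsv [  7. 116. 117.] mean [ 0.5145 -0.288   0.0553] ray [ 0.5244 -0.2922  0.05  ]
```

View pics/s6.png

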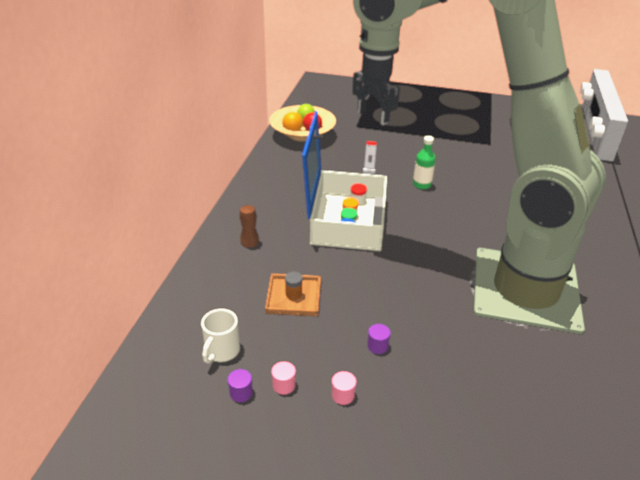

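All four tubs stand in the box at (350,205), the jar is in the tray at (293,285), and the bystanders are untouched. Now I'll go over and behind the lid.

Call:
carry_out --moves '[0, 0, 15, -0.15, 20, 0, 20, -0.3, 50, 0, 20, -0.45, 80, 0, 20, -0.6, 120, -3, 20, -0.75, 160, -6, 20, -0.85, 209, -9, 10, -0.85, 209, -9, 0, -0.85, 209, -9, -40, -0.85, 209, -9, -40, -0.85]' --grip 0

```text
time_s: 37.9
ee_pos: [0.6661, -0.1545, 0.304]
ee_rot: [-0.001, 0.998, 0.058, -0.003]
force: [0.7, 0.1, 1.0]
finger_gap: -0.003
finger_force: 0.0
```

Run:
```python
from h import *
s=telemetry.get_state();print(s['ee_pos'],s['ee_rot'].round(3),s['force'])
c=cap('side','s7.png');print(lidang(c));cv2.imwrite('pics/s7c.png',cv2.resize(c['img'][60:260,220:440,::-1],None,fx=3,fy=3))
```

```text
[ 0.66614578 -0.1545489   0.30397319] [-0.001  0.998  0.058 -0.003] [0.6980655  0.08578221 0.95366544]
(np.float64(1.6572309167555836), np.int64(292))
```

View pics/s7c.png

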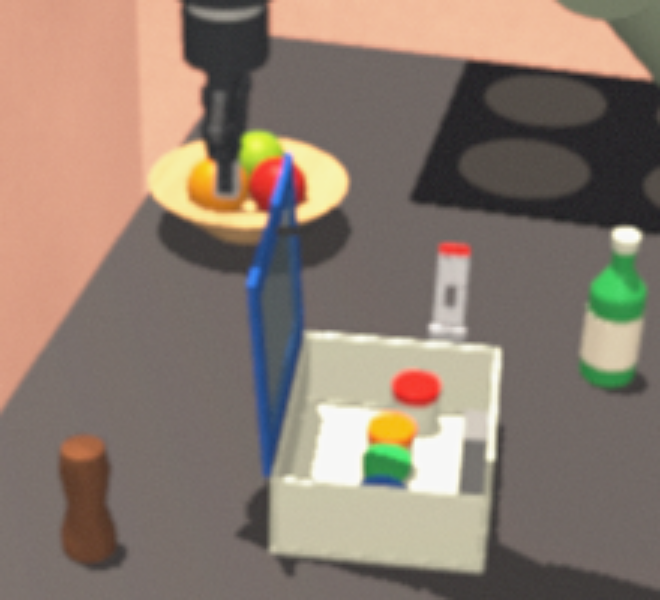

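The crop shows the fingers at (228,190), behind and beside the lid with clearance. I'll lower and sweep the lid down along its arc.

Call:
carry_out --moves '[0, 0, -40, 0, 0, 0, -59, 0, -20, -2, -59, 0, -39, -4, -59, 0, -66, -8, -58, 0, -81, -9, -60, 0, -97, -11, -63, 0, -113, -13, -68, 0, -128, -15, -74, 0, -143, -16, -82, 0]'

```text
time_s: 39.2
ee_pos: [0.525, -0.1713, 0.2261]
ee_rot: [0.001, 0.998, 0.058, 0.002]
force: [1.4, -0.5, 0.6]
finger_gap: 0.004
finger_force: 0.3
```

Run:
```python
from h import *
s=telemetry.get_state();p=s['ee_pos'];d=p-[.5092,-.1758,.0865];print(p,(d[0]*.9935+d[1]*.1141-.1),-d[0]*.1141+d[1]*.9935,d[2],s['force'])
print(lidang(cap('side')),lidang(cap('top')))
```

```text
[ 0.52499979 -0.17132339  0.22605277] -0.0837921233733802 0.0026447518273183066 0.1395527653995431 [ 1.35837564 -0.46012588  0.63284443]
(np.float64(0.9831994003369577), np.int64(342)) (np.float64(0.9690452473320055), np.int64(523))
```

Call:
carry_out --moves '[-14, -2, -9, 0, -28, -3, -20, 0, -40, -5, -31, 0, -52, -6, -45, 0, -62, -7, -59, 0, -72, -8, -75, 0, -82, -9, -91, 0, -89, -10, -105, 0, -93, -11, -117, 0, -95, -11, -124, 0]'

```text
time_s: 40.55
ee_pos: [0.4311, -0.1823, 0.1006]
ee_rot: [0.0, 0.998, 0.058, 0.001]
force: [2.4, -0.9, 3.5]
finger_gap: 0.0
finger_force: 2.2
```

Run:
```python
from h import *
s=telemetry.get_state();p=s['ee_pos'];d=p-[.5092,-.1758,.0865];print(p,(d[0]*.9935+d[1]*.1141-.1),-d[0]*.1141+d[1]*.9935,d[2],s['force'])
print(lidang(cap('side')),lidang(cap('top')))
```

```text
[ 0.43110371 -0.18230555  0.10063165] -0.17833094838898456 0.0024475251540321047 0.014131646712793128 [ 2.35798745 -0.93463746  3.54066128]
(np.float64(0.07804895009213618), np.int64(341)) (np.float64(0.07100515626552488), np.int64(442))
```

Call:
carry_out --moves '[-3, 0, -5, 0, -4, 0, -10, 0, -4, 0, -14, 0, -4, 0, -17, 0, -4, 0, -18, 0, -4, 0, -18, 0]'

```text
time_s: 41.4
ee_pos: [0.4256, -0.1821, 0.085]
ee_rot: [0.001, 0.998, 0.058, 0.001]
force: [-14.7, 6.6, 92.3]
finger_gap: -0.005
finger_force: 46.7
```

Call:
carry_out --moves '[0, 0, 2, 0, 0, 0, 4, 0, 0, 0, 7, 0, 0, 0, 10, 0, 0, 0, 13, 0, 0, 0, 16, 0, 0, 0, 19, 0]'

```text
time_s: 42.28
ee_pos: [0.4256, -0.1819, 0.1014]
ee_rot: [-0.0, 0.998, 0.058, -0.0]
force: [-0.4, 0.1, -1.0]
finger_gap: -0.002
finger_force: 0.0
```

Run:
```python
from h import *
s=telemetry.get_state();p=s['ee_pos'];print(p,s['force'])
print(lidang(cap('side')),lidang(cap('top')))
```

```text
[ 0.42556323 -0.18190902  0.10144277] [-0.38556996  0.102935   -0.99933071]
(np.float64(0.04873185659691031), np.int64(322)) (np.float64(0.04500895160126799), np.int64(438))
```

Call:
carry_out --moves '[0, 0, 50, 0, 0, 0, 100, 0, 10, -20, 150, 0, 25, -70, 150, 0, 40, -125, 150, 0, 55, -180, 150, 0, 63, -214, 150, 0, 63, -214, 110, 0, 63, -214, 75, 0, 63, -214, 62, 0]'

```text
time_s: 43.62
ee_pos: [0.488, -0.3955, 0.1616]
ee_rot: [-0.001, 0.998, 0.058, -0.001]
force: [-0.6, -0.3, 0.6]
finger_gap: -0.005
finger_force: 0.0
```

Run:
```python
from h import *
s=telemetry.get_state();p=s['ee_pos'];d=p-[.5092,-.1758,.098];print(p,'bx',(d[0]*.9935+d[1]*.1141),"y'",-d[0]*.1141+d[1]*.9935+.136,d[2],s['force'])
c=cap('top','t8.png');print(lidang(c)); cap('wrist','w8.png')
X=cloud(c);hsv=cv2.cvtColor(c['img'],cv2.COLOR_RGB2HSV)
m=(cv2.inRange(hsv,(0,100,60),(8,255,255))>0)&(abs(X[...,0]-.487)<.05)&(abs(X[...,1]+.345)<.05);print(m.sum(),X[m].mean(0) if m.any() else 0)
```

```text
[ 0.48800781 -0.39550958  0.16155488] bx -0.046123301719857734 y' -0.07986344130723844 0.06355487584554123 [-0.55570179 -0.25510943  0.58221014]
(np.float64(0.04320580981905089), np.int64(1077))
0 0
```

View pics/w8.png

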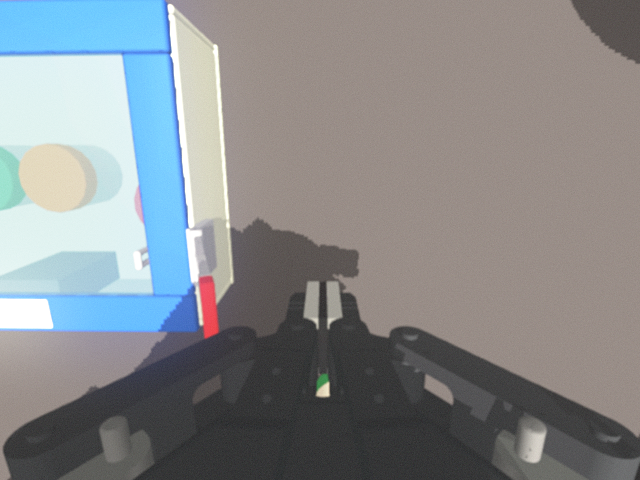

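The wrist view shows the lid shut, the red hasp tip at (208,305) and the fingers at (325,300) outside it. Now I'll sweep the hasp over.

Call:
carry_out --moves '[-2, 20, 1, 0, -4, 37, 1, 0, -6, 49, 2, 0, -7, 64, 4, 0, -9, 83, 4, 0, -11, 92, 2, 0, -12, 102, -1, 0, -13, 112, -7, 0, -14, 120, -14, 0, -15, 128, -22, 0]'

```text
time_s: 44.98
ee_pos: [0.4735, -0.2675, 0.1406]
ee_rot: [-0.0, 0.998, 0.058, -0.0]
force: [0.9, 0.2, -0.7]
finger_gap: -0.0
finger_force: 0.2
```

Call:
carry_out --moves '[-1, 7, -9, 0, -1, 11, -16, 0, -2, 14, -23, 0, -2, 17, -30, 0, -2, 18, -34, 0, -2, 18, -36, 0, -2, 18, -38, 0, -2, 18, -38, 0]'

```text
time_s: 45.98
ee_pos: [0.4716, -0.2501, 0.1033]
ee_rot: [-0.0, 0.998, 0.058, 0.0]
force: [0.6, 0.7, -0.6]
finger_gap: 0.001
finger_force: 0.0
```

Run:
```python
from h import *
s=telemetry.get_state();print(s['ee_pos'],s['force'])
c=cap('wrist','w9.png')
```

```text
[ 0.4715871  -0.25007818  0.10327145] [ 0.5763692   0.6851756  -0.60619202]
```

View pics/w9.png

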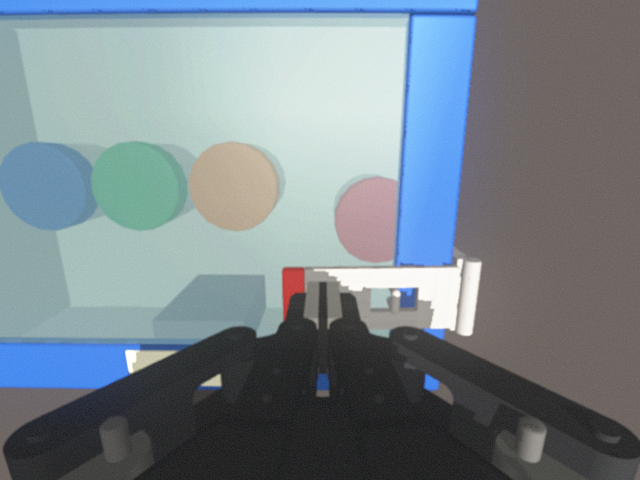

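The hasp lies over the staple, which shows through the slot at (395,297). The red tub at (375,218) seems slightly shifted. I'll press the hasp a touch more, then lift and check.

Call:
carry_out --moves '[0, 0, -1, 0, 0, 0, -2, 0, 0, 0, -2.5, 0, 0, 0, -2.5, 0]'

```text
time_s: 46.52
ee_pos: [0.4716, -0.25, 0.1007]
ee_rot: [-0.0, 0.998, 0.058, -0.0]
force: [0.2, -0.1, -0.0]
finger_gap: 0.001
finger_force: 0.0
```

Call:
carry_out --moves '[0, 0, 8, 0, 0, 0, 40, 0, 0, 0, 90, 0, -20, 0, 140, 0, -60, 20, 170, 0, -100, 40, 170, 0, -100, 90, 170, 0, -100, 140, 170, 0, -100, 140, 170, 0]'

```text
time_s: 47.65
ee_pos: [0.3717, -0.1072, 0.2715]
ee_rot: [-0.0, 0.998, 0.06, 0.0]
force: [0.8, -0.6, 0.2]
finger_gap: -0.0
finger_force: 0.0
```

Run:
```python
from h import *
s=telemetry.get_state();print(s['ee_pos'],s['force'])
c=cap('top','t10.png');d=cap('side','s10.png');print(lidang(c),lidang(d))
X=cloud(c);D=X-[.5092,-.1758,0];bx=D[...,0]*.9935+D[...,1]*.1141;by=-D[...,0]*.1141+D[...,1]*.9935
for y0,y1 in [(-.13,-.11),(-.11,-.09),(-.09,-.07),(-.07,-.05)]:
    k=(by>y0)&(by<y1)&(abs(bx+.045)<.010); print(y0,k.sum(),X[k][:,2].round(4).mean() if k.any() else 0)
a=c['img'][180:310,330:510,::-1];b=d['img'][150:260,290:410,::-1]
cv2.imwrite('pics/c10.png',np.hstack([cv2.resize(a,(450,325)),cv2.resize(b,(350,325))]))
tops(c,.055,.075,40)
```

```text
[ 0.37166471 -0.10721327  0.27148135] [ 0.77135041 -0.61724342  0.20611004]
(np.float64(0.04194157306340742), np.int64(969)) (np.float64(0.047464678005930974), np.int64(442))
-0.13 69 0.09904202898550724
-0.11 61 0.09756065573770492
-0.09 68 0.09970588235294117
-0.07 64 0.10013749999999999
238 [262.8 213.2] 8.7 hsv [  3.  18. 172.] mean [0.5809 0.1817 0.0656] ray [0.5819 0.1832 0.05  ]
```

View pics/c10.png

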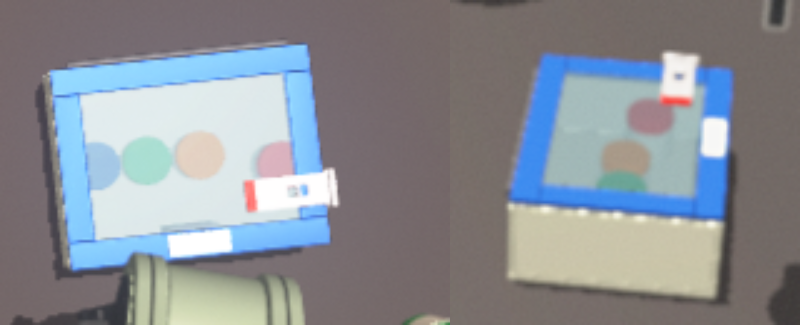

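The crop shows the lid shut, the hasp flat over the staple (range about 0.100 m) and all four round caps upright under the pane. The red tub has been nudged towards the side wall but is still inside. The jar is upright in the tray.

```bash
python3 -c "
from h import *
print(job_done())"
```

```text
the job is handed in; nothing more can be done
None
```

I've handed the job in, but the call returned no verdict: by my last checks the jar is upright in the tray, all four tubs are upright in the box (the red one nudged towards the side wall), the lid is latched, and the hasp lies flat over the staple.

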